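# Find the trigger switch that snaps and kit it

## Robot

A 6-joint arm with a two-finger parallel gripper is mounted at the origin on the work surface. World frame = base frame: x ahead of the robot, y to its left, z up, the work surface at z = 0. Lengths are in m, angles in rad, forces in N, time in s.
With the tool pointing down it reaches from about 0.275 to 0.75 m from the base axis. Payload 10.2 kg.
Tool frame: the origin (TCP) lies on the front face of the gripper's body, between the roots of the fingers; the fingertips stand 64 mm ahead of it and the grasp point (between the pads) lies 45 mm ahead of it; z points along the fingers, y is the direction in which the jaws open and shut (so a half turn about z gives the same grasp; the last joint's range is limited). The gripper opens to 88 mm and grips with 3 to 60 N. Pads are 18 mm wide; open, the fingers measure 123 mm over their backs; the gripper's body (75 mm by 187 mm) begins 45 mm behind the grasp point.
Start: joints at [-1.376, 0.313, 1.498, -0, 1.331, -0.223], TCP at [0.213, -0.48, 0.303] pointing down, gripper open.
Joint ranges: [-2.94, 2.94], [-0.97, 2.17], [0.19, 2.56], [-1.23, 4.37], [0.02, 3.11], [-2.88, 2.88]. Speed limits (rad/s): [2.39, 2.39, 3.01, 3.14, 3.14, 3.14].

## Interface

Orientations are given as a unit quaternion [x, y, z, w].
In Python, from rig import status, optics, workorder gives the robot as it stands.
- The arm moves only by the tool move_arm, never from a script. Its argument "deltas" is a list that holds one entry, the list of rows, each a list of 4 numbers: the shift along the tool's x, y, z in mm, then the turn about the tool's z in degrees. In form: [[[tx, ty, tz, twist], ...]]. A call has 1 to 20 rows; each row shifts and turns the commanded pose from where the row before left it, along the tool's axes as they then stand; what a row does not reach is not made up. A row lasts 1/8 s, in which the tool goes at most 62.5 mm and 10.7 degrees, less where a joint would pass 70% of its speed; a pose out of reach is approached as far as the arm can. A call is refused whole if a number of a shift passes 62.5 or a number of a turn 10.7, either way. A call with a gripper value outside its range is refused whole. "fingers" is the opening, from -1 (shut) to 1 (fully open), so that 0 is half open, set as the call begins (left out, the last holds). The fingers move at their own pace and stop on an object; the grip force is fixed at half the most. Time passes only in rows, so rows that do not move let the fingers close. It gives the time, the measured TCP pose, the force and the opening at its end, in the units of the state.
- status.get_obs(): the state, without advancing time (a new reading comes with each control period).
- optics.camera(name): name is "side" or "top"; returns a dict with "frame" (400x640x3 uint8, blue, green, red), "fx", "fy", "cx", "cy" (pixels), "cam_to_world" (4x4, takes a point from camera to world coordinates). Camera axes: x right, y down, z forward; pixel columns grow to the right and rows downward; lengths in m; the calibration is good to about 2 mm. A picture is of the moment at which its call begins. There is no depth.
- workorder.hand_in(): hands the job in, once; it reports no verdict.
The state is a dict: "time": time; "joints": joint angles; "qvel": joint speeds; "joint_torque": joint torques, N m; "eef_pos": TCP position; "ee_rot": TCP orientation; "ft_force": force on the tool from outside, world axes, zero at the start; "wrist_torque": the same for the moment, N m; "finger_gap": finger opening in m.
Only numpy, scipy, OpenCV 4.12 (cv2) and the standard library are available. Lean on these libraries where they do the work, as an engineer would, in place of code of your own. Each camera call takes 0.05 s, during which the arm holds its last target.

## Task

Four look-alike trigger switches stand in the rack and only one is sound: press their plungers one by one, slowly and never harder than 15 N, until you find the one whose push breaks over and falls away in a snap; a plunger that stays soft, its push only rising on the way down, is a reject. Take the switch you felt snap and set it upright and fully down, without dropping it, in the empty switch seat of the blue kit tray. Leave the rejects in their places and everything else where it stands.

Things in the scene. Friction and masses are not known exactly. Their poses are not given: they have to be found in the camera images.
- rack: Aluminium plate 100 x 262 x 8 mm, fixed, with four white switch places in a row at its y = -93, -31, 31, 93 mm (x = 0). Origin: centre of its underside; yaw varies. A place is 13 mm high (top 21 mm above the bench), with 1.5 mm play round the switch: ribs at its two y ends, lips only at the corners along x, so the middle 31 mm of a switch's long sides is open for fingers down to the plate.
- rack_place1 (a point): Floor centre of the first place (y = -93 mm of the rack), 8 mm above the bench, axes as the rack. Holds one black switch: housing 26 mm (x) x 40 mm (y) x 34 mm high, 100 to 150 g, terminals sticking out 9 mm at its -y end 20 to 31 mm up. In the centre of its top is a round grey plunger, 16 mm across, its flat top 47 mm above this point at rest, travel about 7 mm down.
- rack_place2 (a point): The same for the second place (y = -31 mm). The switches look alike; which is sound varies. Sound plunger, pushed slowly: the push rises from about 2 N to a peak near 6.5 N at about 3 mm down, falls to about 2.5 N at about 5 mm, then rises to about 6.5 N at 7 mm.
- rack_place3 (a point): The same for the third place (y = 31 mm). A reject's plunger: the push only rises, evenly, from about 1 to 1.5 N up to 3 to 7.5 N at 7 mm down. All plungers spring back when let go; just past 7 mm is a hard stop. They are damped: pushed at 10 mm/s they take 1.5 N more.
- rack_place4 (a point): The same for the fourth place (y = 93 mm). Each switch stands loose on the floor of its place, up to 1.5 mm off-centre.
- kit_seat (a point): Floor centre of the empty switch seat in the kit tray, 6 mm above the bench. Axes as the tray: the switch's long side goes along y (either way round). The seat is 13 mm high with 3 mm play on each side of the housing: ribs at its y ends, lips only at the corners along x, so the middle 34 mm of the long sides stays open for fingers. The cradled motor begins 53 mm from here towards -y.
- kit_tray: Blue kit tray 170 (x) x 150 (y) mm, rim 20 mm high, floor 6 mm above the bench; fixed, yaw varies. Origin: centre of its underside. Switch seat centred at x = -30, y = 34 mm; motor cradle at x = -30, y = -38 mm; gear head in the strip beyond x = 27 mm.
- kit_motor: Loose steel motor 37 mm diameter, 58 mm long, lying along the tray's x in its cradle; origin at its underside. Stays where it is.
- kit_gearhead: Loose black gear head, 42 mm diameter, 54 mm high, standing in the tray; origin centre of its underside. Stays where it is.
- screwdriver: Loose screwdriver 190 mm long lying on the bench in front of the rack. Stays where it is.
- tape_roll: Loose roll of black tape, 92 mm diameter, 26 mm high. Stays where it is.
- chuck: Loose drill chuck, 43 mm diameter, 50 mm high, standing behind the rack. Stays where it is.
- gearhead_spare: Loose gear head, 42 mm diameter, 54 mm high, standing behind the tray. Stays where it is.
- motor_loose: Loose motor, 37 mm diameter, 58 mm long, lying on the bench. Stays where it is.
- grease_jar: Loose white jar, 56 mm diameter, 60 mm high. Stays where it is.

How it is judged:
On the way, in this order (a step that is already met when the one before it is completed fails the run):
1. the plunger of the sound switch has been pushed through its snap (its stem 2.9 mm down or more) (value of joint switch_b_plunger above 0.0029 m).
2. the sound switch has been lifted clear of its place in the rack (z of switch_b_mid in the frame of rack above 0.042 m), for 0.1 s.
At the end, for the whole second after the job is handed in: The sound switch stands upright (within 6 degrees), at rest and released, fully down (3 mm) in the kit tray's switch seat, within 6 mm of its centre, long side along the seat; the three rejects are within 10 mm of where they stood in the rack (horizontal distance between switch_b_mid and kit_seat below 0.006 m and z of switch_b_mid in the frame of kit_seat between 0.014 and 0.02 m and angle between switch_b_mid's own z axis and vertical below 0.1 rad and angle between the y axis of switch_b_mid and the y axis of kit_seat, either way round below 0.3 rad and linear speed of switch_b below 0.02 m/s and distance of each of switch_a_mid, switch_c_mid, switch_d_mid from where it was at the start of the episode below 0.01 m); the robot touches nothing.
It fails at once if a plunger is pushed harder than 15 N (contact force between anything else and switch_a_cap above 15 N or contact force between anything else and switch_b_cap above 15 N or contact force between anything else and switch_c_cap above 15 N or contact force between anything else and switch_d_cap above 15 N).
It fails at once if a plunger is jabbed instead of pressed slowly (goes down faster than 80 mm/s) (velocity of joint any of switch_a_plunger, switch_b_plunger, switch_c_plunger, switch_d_plunger above 0.08 m/s).
It fails at once if a reject is taken out of its place (moved more than 20 mm) (distance of any of switch_a_mid, switch_c_mid, switch_d_mid from where it was at the start of the episode above 0.02 m).
It fails at once if the sound switch is dropped (falls free faster than 0.6 m/s) (contact force between the fingers and switch_b below 0.05 N and linear speed of switch_b above 0.6 m/s).
It fails at once if a part or tool that should stay is moved more than 20 mm (distance of any of kit_motor, kit_gearhead, screwdriver, tape_roll, chuck, gearhead_spare, motor_loose, grease_jar from where it was at the start of the episode above 0.02 m).
It also fails if it takes over 72 s, if anything falls off the work surface, if the arm or the gripper's body presses on something with over 40 N, if the wrist force passes 120 N, or if a joint passes its speed limit or range.

## Working session

There is one attempt and no reset: what is moved stays moved. The work goes in short steps, Python scripts to look and compute and a tool call to move; the robot and the scene stay as the last step left them, time stands still between calls to the robot, and variables do not carry over. Pictures are saved under pics/ and viewed, and the job is handed in when it is done.

Besides the shell and the picture viewer there is one more tool, called after ">>>" as name(argument=value, ...) on one line, values as JSON. move_arm: Moves the arm, as the interface text tells. Its arguments: {"type":"object","properties":{"deltas":{"type":"array"},"fingers":{"type":"number"}},"required":["deltas"]}

```bash
mkdir -p pics; ls
python3 - <<'E'
from rig import status, optics
import cv2, numpy as np
print(status.get_obs())
for n in ("top","side"):
    d=optics.camera(n); cv2.imwrite(f"pics/{n}0.png",d["frame"]); print(n,d["fx"],d["fy"],d["cx"],d["cy"]); print(np.round(d["cam_to_world"],4))
E
```

```text
pics
{'time': 0.0, 'joints': array([-1.37640540e+00,  3.13442251e-01,  1.49843900e+00, -3.44742885e-06,
        1.33099880e+00, -2.23397216e-01]), 'qvel': array([-1.69114678e-03, -1.15696902e-03,  8.72415514e-04, -9.04377428e-04,
       -9.93396193e-05,  2.89344435e-04]), 'joint_torque': array([-1.32286254e-04, -4.02210975e+01, -2.52271986e+01,  6.94125309e-02,
        3.51968303e-02, -7.84712370e-05]), 'eef_pos': array([ 0.21296976, -0.47967949,  0.30216426]), 'ee_rot': array([ 9.78260570e-01,  2.07378501e-01,  7.66137983e-06, -6.43655656e-04]), 'ft_force': array([ 0.89661145, -0.17520873, -0.58634254]), 'wrist_torque': array([-0.00401229,  0.00621952, -0.01425487]), 'finger_gap': 0.08802218191977045}
top 477.13771792160964 477.13771792160964 319.9411492056393 203.9734740779773
[[ 0.0054 -0.9972  0.0741  0.4933]
 [-0.9999 -0.0064 -0.0136  0.0463]
 [ 0.0141 -0.0741 -0.9972  1.1203]
 [ 0.      0.      0.      1.    ]]
side 380.47398198165155 380.47398198165155 323.40798124940886 199.5360244589383
[[-0.8594 -0.2726  0.4325  0.101 ]
 [-0.5108  0.4934 -0.704   0.7717]
 [-0.0215 -0.826  -0.5633  0.6377]
 [ 0.      0.      0.      1.    ]]
```

View pics/top0.png

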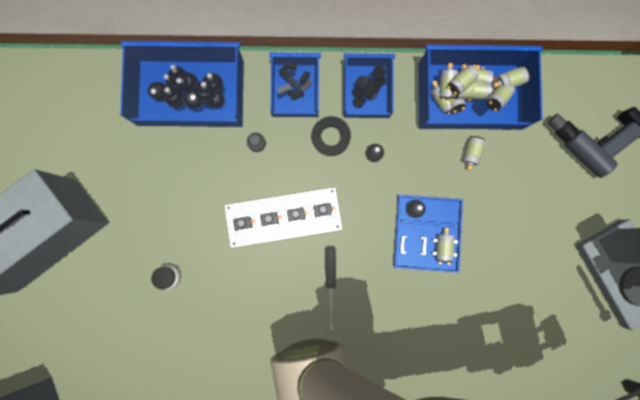

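View pics/side0.png

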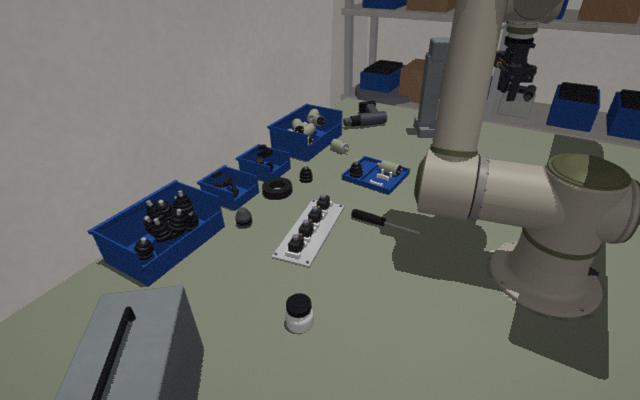

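The top view shows the rack near (283,217), with switches at about (243,223), (270,219), (297,214) and (323,210). The tray is near (428,233), with its empty seat at about (413,246). I'll enlarge both for measuring.

Run:
```python
import cv2
im=cv2.imread("pics/top0.png")
cv2.imwrite("pics/rack.png",cv2.resize(im[180:255,218:350],None,fx=6,fy=6,interpolation=cv2.INTER_CUBIC))
cv2.imwrite("pics/tray.png",cv2.resize(im[188:278,388:470],None,fx=6,fy=6,interpolation=cv2.INTER_CUBIC))
```

```text
(no output)
```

View pics/rack.png

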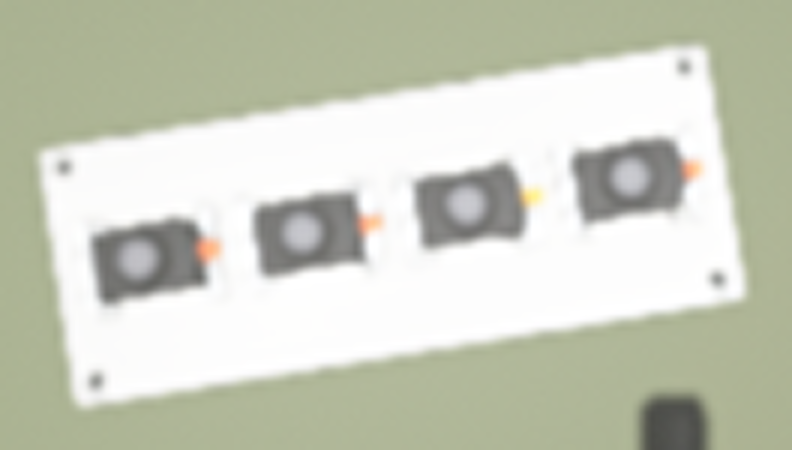

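View pics/tray.png

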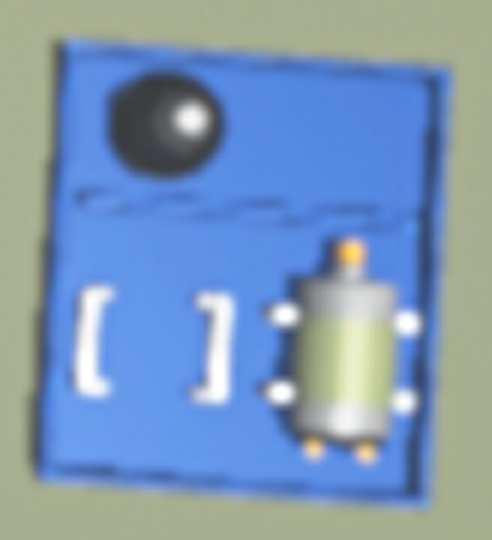

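```bash
cat > h.py <<'E'
import numpy as np
from rig import optics
def ray(d,u,v,z):
    M=np.array(d["cam_to_world"]); r=M[:3,:3]@[(u-d["cx"])/d["fx"],(v-d["cy"])/d["fy"],1.]; o=M[:3,3]
    return o+r*(z-o[2])/r[2]
def crop(c,off,s): return [((a+.5)/s-.5+off[0],(b+.5)/s-.5+off[1]) for a,b in c]
def fit(obj,w):
    obj=np.array(obj);w=np.array(w)[:,:2];oc=obj.mean(0);wc=w.mean(0)
    a=obj-oc;b=w-wc
    t=np.arctan2((a[:,0]*b[:,1]-a[:,1]*b[:,0]).sum(),(a*b).sum())
    R=np.array([[np.cos(t),-np.sin(t)],[np.sin(t),np.cos(t)]]); o=wc-R@oc
    return t,R,o,w-(obj@R.T+o)
E
python3 - <<'E'
from h import *
np.set_printoptions(precision=4,suppress=True)
d=optics.camera("top")
W=[ray(d,u,v,.008) for u,v in crop([(40,150),(706,45),(745,298),(78,406)],(218,180),6)]
t,R,o,e=fit([(.05,.131),(.05,-.131),(-.05,-.131),(-.05,.131)],W)
print("rack",np.degrees(t),o,e*1000)
for i,y in enumerate((-.093,-.031,.031,.093)): print(i+1,R@[0,y]+o)
print("plungers (left=place4)",*[ray(d,u,v,.055)[:2] for u,v in crop([(139,259),(302,234),(466,205),(630,177)],(218,180),6)])
W=[ray(d,u,v,.020) for u,v in crop([(62,40),(450,66),(430,505),(35,478)],(388,188),6)]
for ob in ([(.085,.075),(.085,-.075),(-.085,-.075),(-.085,.075)],):
    t,R,o,e=fit(ob,W); print("tray",np.degrees(t),o,e*1000); print("seat",R@[-.03,.034]+o)
print("seat direct",ray(d,*crop([(153,346)],(388,188),6)[0],.019))
print("motor top",ray(d,*crop([(345,355)],(388,188),6)[0],.037+.01), "gear", ray(d,*crop([(190,118)],(388,188),6)[0],.06))
E
```

```text
rack 9.417274690205318 [0.5452 0.1167] [[ 0.1215 -0.0155]
 [ 0.0576 -0.3072]
 [ 0.0275  0.6048]
 [-0.2067 -0.2821]]
1 [0.5604 0.025 ]
2 [0.5502 0.0862]
3 [0.5401 0.1473]
4 [0.53   0.2085]
plungers (left=place4) [0.5295 0.2079] [0.5391 0.1476] [0.5503 0.0868] [0.5611 0.0257]
tray -3.649807741039666 [ 0.5101 -0.2195] [[-0.7647  0.3573]
 [-0.3214 -0.5491]
 [ 0.5291 -0.833 ]
 [ 0.5569  1.0248]]
seat [ 0.4823 -0.1836]
seat direct [ 0.4811 -0.1841  0.019 ]
motor top [ 0.4785 -0.2504  0.047 ] gear [ 0.5663 -0.1901  0.06  ]
```

Rack yaw is about 9.4° and tray yaw about -3.6°, with the positions above. I'll go to above place 1 with the fingers shut.

>>> move_arm(deltas=[[[10,-6,0,0],[25,-15,0,0],[35,-21.5,0,0],[35,-21.5,0,0],[35,-21.5,0,0],[35,-21.5,0,0],[35,-21.5,0,0],[35,-21.5,0,0],[35,-21.5,0,0],[35,-21.5,0,0],[35,-21.5,0,0],[35,-21.5,0,0],[35,-21.5,0,0],[35,-21.5,0,0],[35,-21.5,0,0],[22,-14,0,0],[10,-6,0,0]]], fingers=-1)

```text
time: 2.28
eef_pos: [0.5601, 0.0264, 0.3025]
ee_rot: [0.978, 0.208, -0.0, -0.0]
ft_force: [-0.5, 0.1, 0.1]
finger_gap: 0.0004
```

>>> move_arm(deltas=[[[0,0,10,-9.5],[0,0,25,-9.5],[0,0,25,-9.5],[0,0,25,-9.5],[0,0,25,-9.5],[0,0,25,-9.5],[0,0,15,-9.5],[0,0,5,-9],[0,0,0,0],[0,0,0,0]]])

```text
time: 3.52
eef_pos: [0.5601, 0.0247, 0.1482]
ee_rot: [0.648, 0.762, 0.0, 0.0]
ft_force: [0.2, 0.0, 0.3]
finger_gap: 0.0003
```

>>> move_arm(deltas=[[[0,0,12,0],[0,0,10,0],[0,0,4,0],[0,0,0,0]]])

```text
time: 4.03
eef_pos: [0.56, 0.0249, 0.1213]
ee_rot: [0.647, 0.763, -0.0, -0.0]
ft_force: [0.2, -0.7, 0.4]
finger_gap: 0.0005
```

Run:
```python
from rig import status, optics
import cv2
d=optics.camera("side"); cv2.imwrite("pics/s1.png",cv2.resize(d["frame"][150:270,260:380],None,fx=5,fy=5,interpolation=cv2.INTER_CUBIC))
```

```text
(no output)
```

View pics/s1.png

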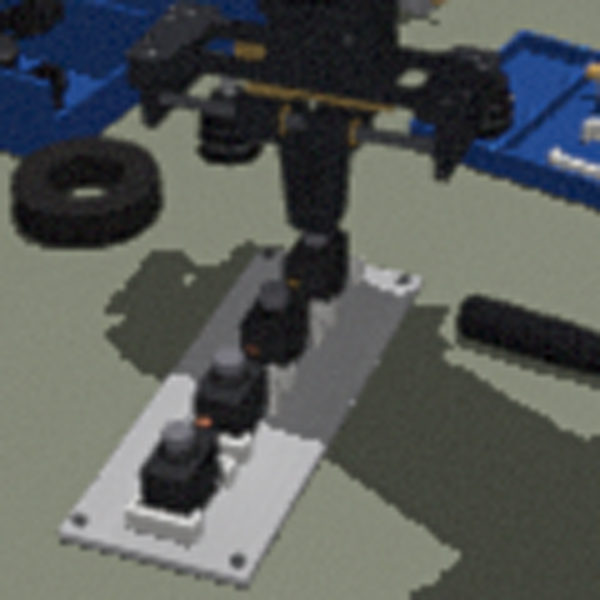

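The shut fingers (crop (315,225)) sit just above the plunger of the far switch, place 1. I'll press at 4 mm/s.

>>> move_arm(deltas=[[[0,0,0.5,0],[0,0,0.5,0],[0,0,0.5,0],[0,0,0.5,0],[0,0,0.5,0],[0,0,0.5,0]]])

```text
time: 4.82
eef_pos: [0.5601, 0.0249, 0.1189]
ee_rot: [0.647, 0.763, 0.0, 0.0]
ft_force: [-1.2, -0.3, 2.7]
finger_gap: 0.0006
```

>>> move_arm(deltas=[[[0,0,0.5,0],[0,0,0.5,0]]])

```text
time: 5.08
eef_pos: [0.5601, 0.0249, 0.1179]
ee_rot: [0.647, 0.763, 0.0, 0.0]
ft_force: [-0.9, -0.2, 4.0]
finger_gap: 0.0008
```

>>> move_arm(deltas=[[[0,0,0.5,0],[0,0,0.5,0]]])

```text
time: 5.32
eef_pos: [0.5602, 0.0249, 0.117]
ee_rot: [0.647, 0.763, 0.0, 0.0]
ft_force: [-1.5, 0.7, 6.3]
finger_gap: 0.0005
```

>>> move_arm(deltas=[[[0,0,0.5,0],[0,0,0.5,0]]])

```text
time: 5.58
eef_pos: [0.5602, 0.0249, 0.1161]
ee_rot: [0.647, 0.763, 0.0, 0.0]
ft_force: [-1.8, 0.5, 6.8]
finger_gap: 0.0005
```

>>> move_arm(deltas=[[[0,0,0.5,0],[0,0,0.5,0]]])

```text
time: 5.82
eef_pos: [0.5601, 0.0249, 0.1149]
ee_rot: [0.647, 0.763, 0.0, 0.0]
ft_force: [-0.8, 0.2, 3.0]
finger_gap: 0.0007
```

The push peaked at 6.8 N and then fell to 3.0 N. I'll go 1 mm further to confirm it isn't noise.

>>> move_arm(deltas=[[[0,0,0.5,0],[0,0,0.3,0]]])

```text
time: 6.08
eef_pos: [0.5601, 0.0249, 0.1138]
ee_rot: [0.647, 0.763, 0.0, 0.0]
ft_force: [-0.1, 0.8, 2.3]
finger_gap: 0.0001
```

>>> move_arm(deltas=[[[0,0,-0.8,0],[0,0,-1,0],[0,0,-1,0],[0,0,-2,0],[0,0,-5,0],[0,0,-15,0],[0,0,-20,0],[0,0,-10,0],[0,0,0,0]]])

```text
time: 7.2
eef_pos: [0.5603, 0.0249, 0.1695]
ee_rot: [0.647, 0.763, 0.0, 0.001]
ft_force: [-1.2, 0.3, -0.3]
finger_gap: 0.0003
```

Run:
```python
from rig import status, optics
import cv2
print(status.get_obs())
for n in("top","side"):
    d=optics.camera(n); cv2.imwrite(f"pics/{n}2.png",d["frame"])
    if n=="side": cv2.imwrite("pics/s2c.png",cv2.resize(d["frame"][150:270,260:380],None,fx=5,fy=5,interpolation=cv2.INTER_CUBIC))
```

```text
{'time': 7.2, 'joints': array([-1.64554540e-01,  5.25467136e-01,  1.55393489e+00,  2.92676299e-05,
        1.06076870e+00, -3.29287950e-01]), 'qvel': array([ 0.00028496,  0.02223336,  0.02117037, -0.00050595, -0.01134088,
        0.00127387]), 'joint_torque': array([ 4.65371052e-02, -4.74773526e+01, -2.25685465e+01,  6.18202379e-02,
        1.60871199e-01,  1.25509710e-04]), 'eef_pos': array([0.56025716, 0.02486321, 0.16948395]), 'ee_rot': array([6.46538591e-01, 7.62880951e-01, 3.75571094e-04, 6.03803278e-04]), 'ft_force': array([-1.22748903,  0.25139377, -0.34979715]), 'wrist_torque': array([-0.04345906, -0.03164742,  0.03070853]), 'finger_gap': 0.00025428159285900644}
```

View pics/s2c.png

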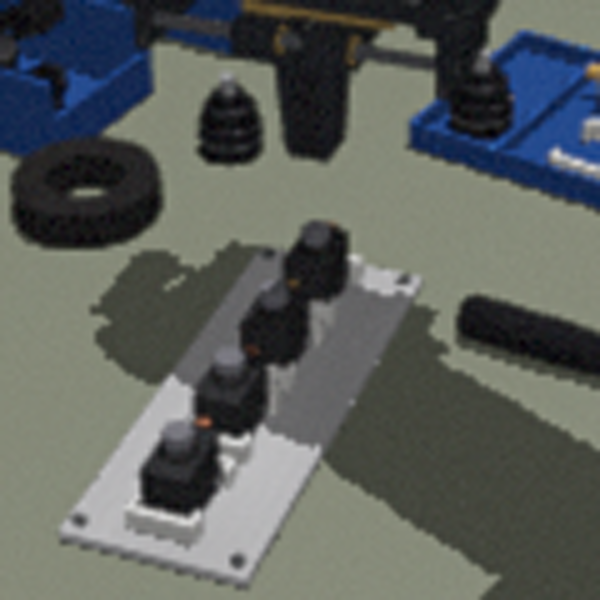

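The force profile was 2.7, 4.0, 6.3, 6.8, 3.0, 2.3 N, which is a clear snap, so place 1 is the sound switch. The picture shows it still standing square in its place at crop (318,262). Next I'll open to about 53 mm and go down for the grasp.

>>> move_arm(deltas=[[[0.5,0.5,0,0],[0,0,5,0],[0,0,10,0],[0,0,12,0],[0,0,15,0],[0,0,15,0],[0,0,15,0],[0,0,10,0],[0,0,7,0],[0,0,3,0],[0,0,0,0]]], fingers=0.2)

```text
time: 8.68
eef_pos: [0.5606, 0.0254, 0.0768]
ee_rot: [0.647, 0.763, 0.0, 0.0]
ft_force: [-0.6, -0.2, -0.1]
finger_gap: 0.0525
```

>>> move_arm(deltas=[[[0,0,0,0],[0,0,0,0],[0,0,0,0],[0,0,0,0],[0,0,0,0],[0,0,0,0]]], fingers=-1)

```text
time: 9.43
eef_pos: [0.5606, 0.0254, 0.0769]
ee_rot: [0.647, 0.763, 0.0, 0.0]
ft_force: [-0.8, 0.6, 2.0]
finger_gap: 0.0261
```

Gripped, with a gap of 26.1 mm. I'll lift it.

>>> move_arm(deltas=[[[0,0,-2,0],[0,0,-6,0],[0,0,-10,0],[0,0,-15,0],[0,0,-20,0],[0,0,-20,0],[0,0,-15,0],[0,0,-10,0],[0,0,-4,0],[0,0,0,6.5],[0,0,0,6.5],[0,0,0,0]]])

```text
time: 10.92
eef_pos: [0.5603, 0.0255, 0.1783]
ee_rot: [0.728, 0.685, -0.0, -0.0]
ft_force: [-0.7, 0.2, -1.3]
finger_gap: 0.0258
```

Run:
```python
from rig import status, optics
import cv2,numpy as np
from scipy.spatial.transform import Rotation as Ro
s=status.get_obs(); R=Ro.from_quat(s["ee_rot"]).as_matrix(); print(s["eef_pos"],s["finger_gap"],s["ft_force"],np.degrees(np.arctan2(R[1,0],R[0,0])))
t=np.array([.4817,-.1838,s["eef_pos"][2]]); print("tool shift mm",1000*R.T@(t-s["eef_pos"]))
d=optics.camera("side"); cv2.imwrite("pics/s3.png",cv2.resize(d["frame"][120:260,260:400],None,fx=4,fy=4,interpolation=cv2.INTER_CUBIC))
```

```text
[0.56031291 0.02547012 0.17829064] 0.025775960142991168 [-0.65804583  0.18730458 -1.25588315] 86.49779060793306
tool shift mm [-2.13681521e+02 -6.56823897e+01  4.86020448e-02]
```

View pics/s3.png

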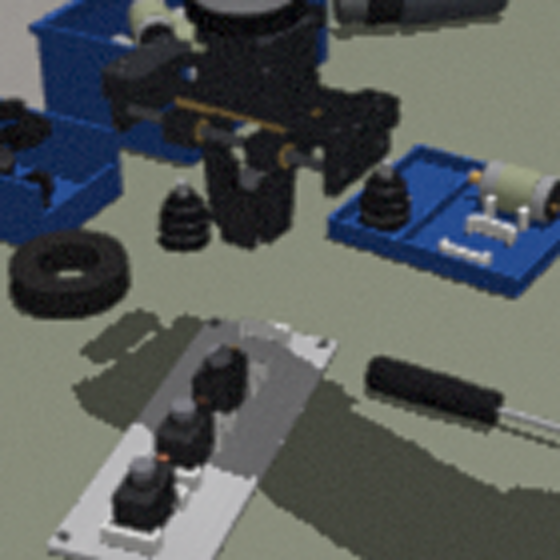

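The picture shows place 1 empty and the switch upright in the fingers at about (250,200). I'll carry it to above the seat.

>>> move_arm(deltas=[[[-5.7,-1.7,0,0],[-12,-4,0,0],[-20,-6,0,0],[-28,-8.5,0,0],[-28,-8.5,0,0],[-28,-8.5,0,0],[-28,-8.5,0,0],[-28,-8.5,0,0],[-20,-6,0,0],[-12,-4,0,0],[-4,-1.5,0,0],[0,0,0,0],[0,0,10,0],[0,0,20,0],[0,0,15,0],[0,0,5,0],[0,0,0,0],[0,0,0,0]]])

```text
time: 13.22
eef_pos: [0.4819, -0.1839, 0.1292]
ee_rot: [0.729, 0.685, 0.0, 0.0]
ft_force: [-0.3, -0.0, -1.1]
finger_gap: 0.0257
```

Run:
```python
from rig import status, optics
import cv2,numpy as np
from scipy.spatial.transform import Rotation as Ro
s=status.get_obs(); R=Ro.from_quat(s["ee_rot"]).as_matrix(); print(s["eef_pos"],s["finger_gap"],s["ft_force"],np.degrees(np.arctan2(R[1,0],R[0,0])))
t=np.array([.4817,-.1838,s["eef_pos"][2]]); print("tool shift mm",1000*R.T@(t-s["eef_pos"]))
d=optics.camera("side"); cv2.imwrite("pics/s4.png",cv2.resize(d["frame"][100:220,310:440],None,fx=5,fy=5,interpolation=cv2.INTER_CUBIC))
d=optics.camera("top"); cv2.imwrite("pics/t4.png",cv2.resize(d["frame"][180:290,370:490],None,fx=5,fy=5,interpolation=cv2.INTER_CUBIC))
```

```text
[ 0.48187421 -0.1838604   0.12921779] 0.0256720544013615 [-0.29191677 -0.03731493 -1.11614326] 86.44357493326376
tool shift mm [ 0.04947311 -0.17762145 -0.00017865]
```

View pics/s4.png

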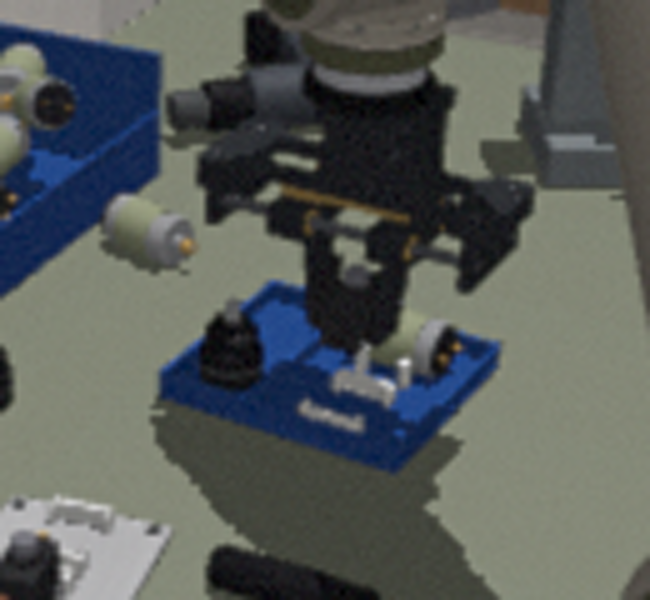

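View pics/t4.png

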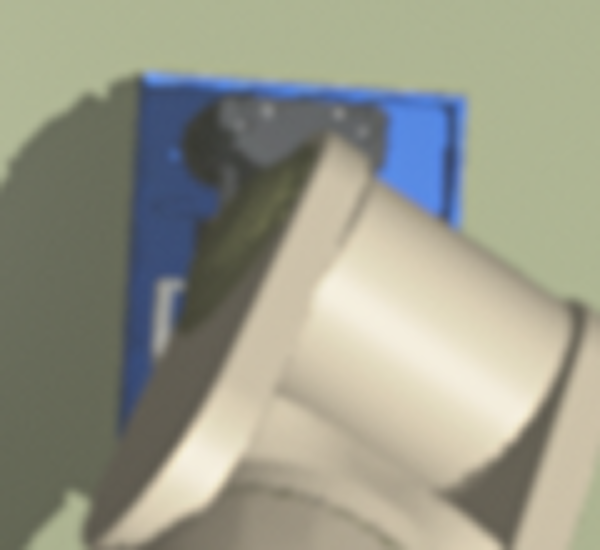

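The switch is upright above the seat; in the side crop the seat ribs are at (335,415) and (365,385), with the switch at (350,310). I'll lower to just above the ribs, then go in slowly while watching the force.

>>> move_arm(deltas=[[[0,0,6,0],[0,0,12,0],[0,0,12,0],[0,0,6,0],[0,0,2,0],[0,0,0,0]]])

```text
time: 14.08
eef_pos: [0.4817, -0.1838, 0.0907]
ee_rot: [0.729, 0.685, 0.0, 0.0]
ft_force: [-0.4, 0.3, -1.2]
finger_gap: 0.0258
```

>>> move_arm(deltas=[[[0,0,1,0],[0,0,1,0],[0,0,1,0],[0,0,1,0],[0,0,0,0]]])

```text
time: 14.7
eef_pos: [0.4816, -0.1837, 0.0866]
ee_rot: [0.729, 0.685, -0.0, -0.0]
ft_force: [0.3, 0.3, -1.1]
finger_gap: 0.0257
```

>>> move_arm(deltas=[[[0,0,1.5,0],[0,0,1.5,0],[0,0,1.5,0],[0,0,1.5,0],[0,0,0,0]]])

```text
time: 15.32
eef_pos: [0.4816, -0.1837, 0.0806]
ee_rot: [0.729, 0.685, -0.0, -0.0]
ft_force: [-0.7, -0.5, -0.7]
finger_gap: 0.0262
```

No contact force and 6 mm below the rib tops, so it is inside the seat. I'll keep going to the floor.

>>> move_arm(deltas=[[[0,0,1,0],[0,0,1,0],[0,0,1,0],[0,0,1,0],[0,0,1,0],[0,0,0,0]]])

```text
time: 16.08
eef_pos: [0.4816, -0.1837, 0.0756]
ee_rot: [0.729, 0.685, -0.0, -0.0]
ft_force: [-0.0, 0.6, -1.3]
finger_gap: 0.0259
```

>>> move_arm(deltas=[[[0,0,0.5,0],[0,0,0,0]]])

```text
time: 16.32
eef_pos: [0.4816, -0.1837, 0.0752]
ee_rot: [0.729, 0.685, 0.0, -0.0]
ft_force: [0.3, -0.2, -0.4]
finger_gap: 0.0258
```

>>> move_arm(deltas=[[[0,0,0.4,0],[0,0,0,0]]])

```text
time: 16.58
eef_pos: [0.4816, -0.1838, 0.0749]
ee_rot: [0.729, 0.685, 0.0, 0.0]
ft_force: [-0.7, -0.6, -0.3]
finger_gap: 0.0256
```

>>> move_arm(deltas=[[[0,0,0.3,0],[0,0,0,0]]])

```text
time: 16.82
eef_pos: [0.4817, -0.1838, 0.0749]
ee_rot: [0.729, 0.685, -0.0, 0.0]
ft_force: [-1.9, 1.3, 6.1]
finger_gap: 0.0261
```

It's on the floor, pushing back with 6 N. I'll release and go straight up.

>>> move_arm(deltas=[[[0,0,0,0],[0,0,0,0],[0,0,0,0],[0,0,0,0]]], fingers=0.1)

```text
time: 17.32
eef_pos: [0.4816, -0.1837, 0.0745]
ee_rot: [0.729, 0.685, 0.0, -0.0]
ft_force: [-0.5, -0.4, 1.1]
finger_gap: 0.0485
```

>>> move_arm(deltas=[[[0,0,-3,0],[0,0,-8,0],[0,0,-15,0],[0,0,-25,0],[0,0,-30,0],[0,0,-30,0],[0,0,-30,0],[0,0,-20,0],[0,0,0,0],[-30,-30,0,0],[-40,-40,0,0],[-40,-40,0,0],[-40,-20,0,0],[-40,-20,0,0],[0,0,0,0]]])

```text
time: 19.2
eef_pos: [0.3187, -0.3655, 0.2348]
ee_rot: [0.73, 0.683, 0.0, -0.001]
ft_force: [0.2, -0.6, 0.5]
finger_gap: 0.0481
```

Run:
```python
from rig import status, optics
import cv2,numpy as np
s=status.get_obs(); print(s["time"],s["eef_pos"],s["finger_gap"],s["ft_force"])
d=optics.camera("side"); cv2.imwrite("pics/s5.png",cv2.resize(d["frame"][140:270,260:420],None,fx=5,fy=4.6,interpolation=cv2.INTER_CUBIC))
d=optics.camera("top"); cv2.imwrite("pics/t5f.png",d["frame"]); cv2.imwrite("pics/t5.png",cv2.resize(d["frame"][188:278,388:470],None,fx=6,fy=6,interpolation=cv2.INTER_CUBIC))
```

```text
19.2 [ 0.31873107 -0.36551414  0.23476149] 0.04810160936485089 [ 0.19892047 -0.64257165  0.50122755]
```

View pics/s5.png

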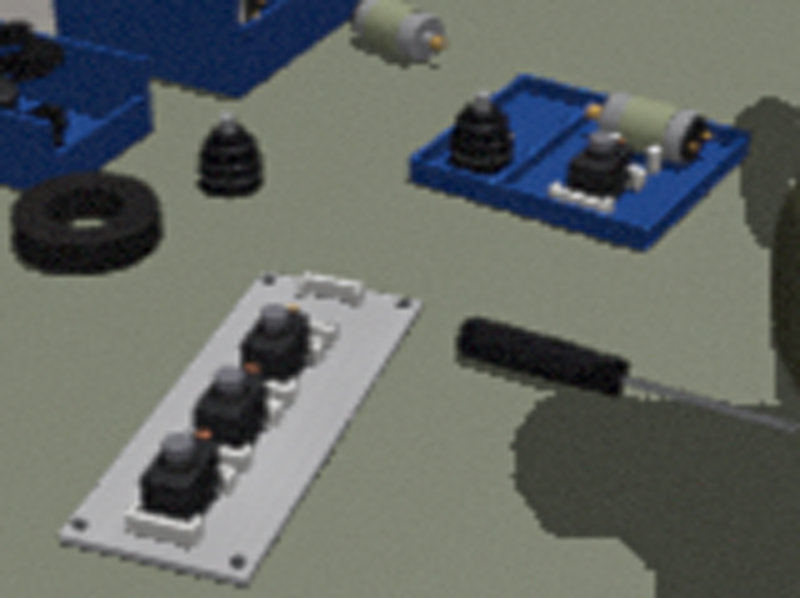

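View pics/t5.png

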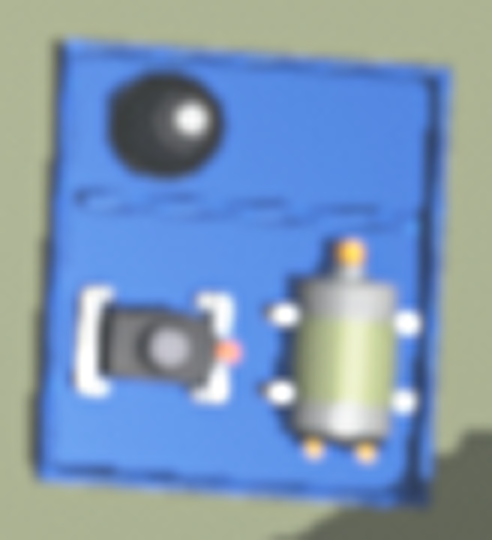

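View pics/t5f.png

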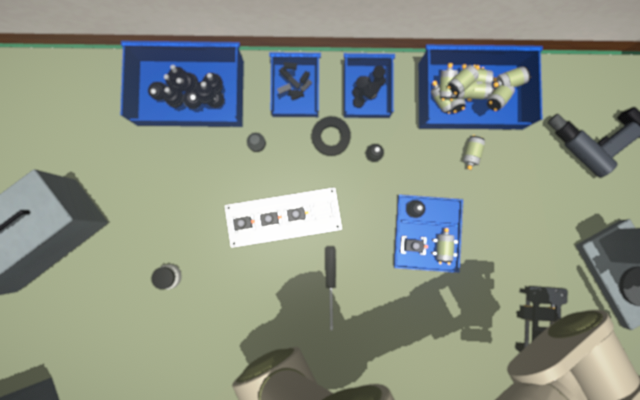

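The switch stands upright in the seat, between the ribs in the tray crop, with its plunger at (168,347). The other three switches and the loose parts look unmoved, and the arm is clear of everything. I'll check the plunger position and then hand in.

Run:
```python
from h import *
d=optics.camera("top")
print(ray(d,*crop([(168,347)],(388,188),6)[0],.053))
from rig import workorder
print(workorder.hand_in())
```

```text
[ 0.48117779 -0.18261015  0.053     ]
the job is handed in; nothing more can be done
None
```

The switch in place 1 is the sound one. It is now upright in the kit tray's empty switch seat, and the job is handed in; `hand_in` gave no verdict.

- **Finding it:** I pressed place 1 first, at about 4 mm/s. The readings rose 2.7, 4.0, 6.3, 6.8 N, then fell to 3.0 and 2.3 N. That was a clear snap, so I did not press the other three plungers.
- **Placing it:** I gripped the switch across its short side, lifted it and carried it to the seat. I lowered it until the floor pushed back with 6 N, opened the fingers and backed away. About 19 s of the 72 s were used.
- **Last checks:** The tool height at floor contact (74.9 mm) matched the expected 74.8 mm. In the final image the plunger is about 1 to 1.5 mm from the estimated seat centre. The three rejects and the other parts look unmoved, and the arm is clear of everything. No checks failed or disagreed.

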